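# Prop open the gauge case

## Task

Open the grey gauge case and leave its lid propped: take the prop rod by the barrel grip on its top end, lift the lid by it, bring the rod's foot over the catch strip and lower the foot fully down into the holding hole, then let go so that the rod carries the lid. The hole's place along the strip was reset and is not known exactly, so feel for it with the foot under light pressure; never press hard on the strip, and never let the lid fall. Leave the bearing, the spacer and the clip beside the case where they are.

Things in the scene. Friction and masses are not known exactly. Their poses are not given: they have to be found in the camera images.
- case: Grey painted steel gauge case, 212 mm long (x), 240 wide (y), 146 high, fixed to the bench. Origin: on the bench under the middle of the lid's hinge line, which is 150 mm higher. x: level, from the hinge (robot's side) to the lid's free edge, the walls end at x = 200 mm; y: along the hinge; z up. In the far wall is a 70 mm wide notch at y = 0, where the catch strip stands out.
- strip_mid (a point): Point on the case's y = 0 plane at x = 178, z = 130 mm in the case's frame, in the top face of the catch strip: a level, oiled, slippery (friction 0.1) steel block 34 mm wide (y). Through its top a holding hole, 14 mm (x) by 15 mm (y), 12 mm deep to its floor. The strip was reset along x: the hole's middle lies up to 12 mm either way of this point, not measured: feel or see it.
- strip_low (a point): Point 12 mm below strip_mid: the height of the hole's floor. The strip block reaches 37 mm from the middle of the hole to +x (outwards) and 30 mm to -x of the case's frame. It sits on rubber and gives 1 mm per 4 N of downward push, at most 3 mm, so light pressure is easily kept. More than 12 N between rod and strip or case counts as pressing hard.
- lid (a joint): Lid angle: 0 = closed (as at the start), growing as its far, free edge rises, up to 1.0 rad. A 5 mm steel-grey plate 208 by 244 mm, 0.45 to 0.8 kg; its hinge is on the robot's side. It falls shut when neither held nor propped (faster than 2.5 rad/s downwards counts as falling). Propped in the hole it stands at about 0.33 to 0.45 rad.
- prop: Round straight steel prop rod, 10 mm thick, 0.12 kg, turning freely on a pin between two ears (30 mm over both, 16 mm high) at the middle of the lid's free edge. Origin: on the pin, 235 mm from the hinge line and level with it when closed. z: along the rod, up to the grip; y: along the pin, parallel to the case's y. The rod moves only in the case's plane y = 0.
- prop_grip (a point): Centre of the dark barrel grip on the rod's top end: a level cylinder 20 mm in diameter, 30 mm long along the case's y, 50 mm above the pin along the rod; free all round. The barrel is a sleeve that turns freely on the rod's head about its own axis, so when it is held by its two flat ends the rod still swings freely.
- prop_foot (a point): Lowest point of the rod's round foot (10 mm ball end), 125 mm below the pin along the rod. At the start the leg hangs upright outside the case (x = 235 mm in its frame), beyond the strip's end. The rod strikes on the strip and the case wall: to come over the strip, swing the foot outwards while lifting, until it is above the strip's top.
- bearing: Dark steel swivel bearing, stepped disc 60 mm in diameter, 28 mm high, standing beside the case; to be left alone. Origin: centre of its underside.
- spacer: Pale grey ceramic spacer ring, 48 mm outside, 26 mm inside, 20 mm high; to be left alone. Origin: centre of its underside.
- clip: Glossy blue latch clip, 55 by 22 by 19 mm; to be left alone. Origin: centre of its underside.

How it is judged:
By the outcome, as a careful person would: the job done as asked, in the order asked, and still so for the second after the job is handed in, with the robot touching nothing.
It also fails if it takes over 72 s, if anything falls off the work surface, if the arm or the gripper's body presses on something with over 40 N, if the wrist force passes 120 N, or if a joint passes its speed limit or range.

## Robot

A 6-joint arm with a two-finger parallel gripper is mounted at the origin on the work surface. World frame = base frame: x ahead of the robot, y to its left, z up, the work surface at z = 0. Lengths are in m, angles in rad, forces in N, time in s.
With the tool pointing down it reaches from about 0.375 to 0.975 m from the base axis. Payload 3.8 kg.
Tool frame: the origin (TCP) lies at the very end of the fingers, on their centre line; the grasp point (between the pads) lies 19 mm behind it; x points along the fingers, y is the direction in which the jaws open and shut, and the axes are right-handed (so a half turn about x gives the same grasp; the last joint's range is limited). The gripper opens to 88 mm and grips with 3 to 60 N. Pads are 18 mm wide; open, the fingers measure 123 mm over their backs; the gripper's body (75 mm by 187 mm) begins 45 mm behind the grasp point.
Start: joints at [1.202, 0.264, 1.604, -0, 1.274, -0.037], TCP at [0.22, 0.638, 0.239] pointing down, gripper open.
Joint ranges: [-2.63, 2.63], [-0.94, 2.18], [0.31, 2.57], [-1.31, 4.45], [0, 2.66], [-2.55, 2.55]. Speed limits (rad/s): [2.57, 2.57, 3.14, 3.14, 3.14, 3.14].

## Interface

Orientations are given as a unit quaternion [x, y, z, w].
In Python, from workcell import sensors, camera, robot gives the robot as it stands. The module is installed in compiled form; this text tells all that it offers.
- The arm moves only by the tool drive_tool, never from a script. Its argument "moves" is a list of rows, each a list of 3 entries, a list of its own where there are three numbers: the shift along the tool's x, y, z in cm, then the turn, a rotation vector about the tool's x, y, z in degrees, then the finger opening in cm, from 0 to 8.81. A call has 1 to 12 rows; each row is the pose to reach, as a shift and turn from the pose measured when the call began, along the tool's axes at that moment; what a row does not reach only later rows make up. A row lasts 1/10 s, in which the tool goes at most 50 mm and 8.59 degrees, less where a joint would pass 70% of its speed; a pose out of reach is approached as far as the arm can. A call with a gripper value outside its range is refused whole. The fingers move at their own pace and stop on an object; the grip force is fixed at half the most. Time passes only in rows, so rows that repeat a pose let the fingers close. It gives the time, the measured TCP pose, the force and the opening at its end, in the units of the state.
- sensors.observe(): the state, without advancing time (a new reading comes with each control period).
- camera(name): name is "scene" or "top" or "wrist"; returns a dict with "image" (384x512x3 uint8, blue, green, red), "fx", "fy", "cx", "cy" (pixels), "rvec" (rotation vector, rad) and "tvec" (3), from world to camera coordinates, as OpenCV has them. Camera axes: x right, y down, z forward; pixel columns grow to the right and rows downward; lengths in m; the calibration is good to about 2 mm. The wrist camera is an equidistant fisheye: a pixel r from the principal point sees the ray r / f radians off the axis. A picture is of the moment at which its call begins. There is no depth.
- robot.close_job(): hands the job in, once; it reports no verdict.
The state is a dict: "clock": time; "qpos": joint angles; "qd": joint speeds; "effort": joint torques, N m; "ee_pos": TCP position; "eef_rot": TCP orientation; "contact_force": force on the tool from outside, world axes, zero at the start; "wrist_torque": the same for the moment, N m; "gripper_width": finger opening in m.
Only numpy, scipy, OpenCV 4.12 (cv2) and the standard library are available. Lean on these libraries where they do the work, as an engineer would, in place of code of your own. Each camera call takes 0.05 s, during which the arm holds its last target.

## Working session

There is one attempt and no reset: what is moved stays moved. The work goes in short steps, Python scripts to look and compute and a tool call to move; the robot and the scene stay as the last step left them, time stands still between calls to the robot, and variables do not carry over. Pictures are saved under pics/ and viewed, and the job is handed in when it is done.

Besides the shell and the picture viewer there is one more tool, called after "Call:" as a command line: name --argument value ..., lists and objects as JSON in quotes. drive_tool: Moves the arm, as the interface text tells. Its arguments: {"type":"object","properties":{"moves":{"type":"array"}},"required":["moves"]}

```bash
mkdir -p pics; cat > h.py <<'E'
import numpy as np, cv2
from workcell import sensors, camera, robot
from scipy.spatial.transform import Rotation as R
def snap(n,f):
    c=camera(n); cv2.imwrite('pics/'+f,c['image']); return c
def proj(c,P):
    P=np.atleast_2d(np.array(P,float))
    K=np.array([[c['fx'],0,c['cx']],[0,c['fy'],c['cy']],[0,0,1]])
    return cv2.projectPoints(P,np.array(c['rvec'],float),np.array(c['tvec'],float),K,None)[0][:,0]
def ray(c,u,v):
    Rm=cv2.Rodrigues(np.array(c['rvec'],float))[0]; t=np.array(c['tvec'],float).ravel()
    d=np.array([(u-c['cx'])/c['fx'],(v-c['cy'])/c['fy'],1.]); o=-Rm.T@t; d=Rm.T@d
    return o,d/np.linalg.norm(d)
def onz(c,u,v,z):
    o,d=ray(c,u,v); return o+d*(z-o[2])/d[2]
E
python3 - <<'E'
from h import *
s=sensors.observe(); print(s)
import pickle
C={}
for n in ['scene','top','wrist']:
    C[n]=snap(n,n+'0.png'); print(n,{k:v for k,v in C[n].items() if k!='image'})
pickle.dump(C,open('c0.pkl','wb'))
E
```

```text
{'clock': 0.0, 'qpos': array([ 1.20209867e+00,  2.64776879e-01,  1.60535023e+00, -4.04217744e-05,
        1.27368823e+00, -3.68915631e-02]), 'qd': array([-5.57019764e-05, -1.58527583e-03,  1.45356621e-03, -2.37997853e-04,
       -2.84096742e-04, -2.97768189e-04]), 'effort': array([ 2.05359752e-04, -5.02119505e+01, -3.56868124e+01,  7.28112250e-02,
        2.93177774e-02, -2.03756113e-04]), 'ee_pos': array([0.21963871, 0.63752692, 0.23738485]), 'eef_rot': array([ 0.11599707,  0.6975431 , -0.11754204,  0.69725331]), 'contact_force': array([ 0.33456467,  0.28494596, -0.08015492]), 'wrist_torque': array([0.0499856 , 0.0045442 , 0.03440662]), 'gripper_width': 0.08799016080670495}
scene {'fx': 371.95309224579444, 'fy': 371.95309224579444, 'cx': 254.22176361649662, 'cy': 189.29495447146468, 'rvec': array([ 0.89238872,  2.47006788, -1.10988008]), 'tvec': array([ 0.37603346, -0.14287029,  1.13362004])}
top {'fx': 366.03600935430535, 'fy': 366.03600935430535, 'cx': 251.24425308707222, 'cy': 185.8949867510395, 'rvec': array([ 2.16867087, -2.12576513,  0.10256325]), 'tvec': array([0.04653354, 0.52296416, 1.0507215 ])}
wrist {'fx': 297.3186396354542, 'fy': 297.3186396354542, 'cx': 258.1438259685344, 'cy': 195.12339983357543, 'rvec': array([-2.35423157, -1.67938402, -0.24518072]), 'tvec': array([-0.67478217, -0.03861983,  0.3894082 ])}
```

View pics/scene0.png

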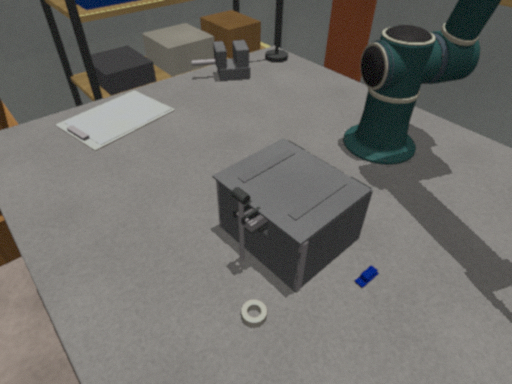

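View pics/top0.png

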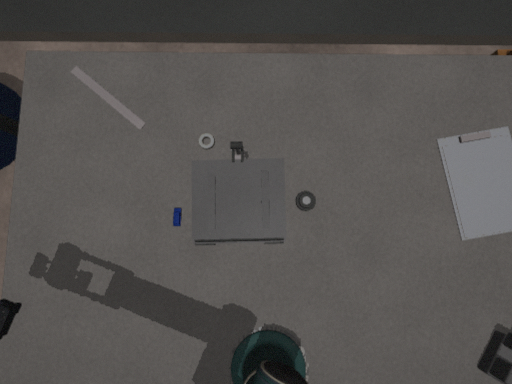

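View pics/wrist0.png

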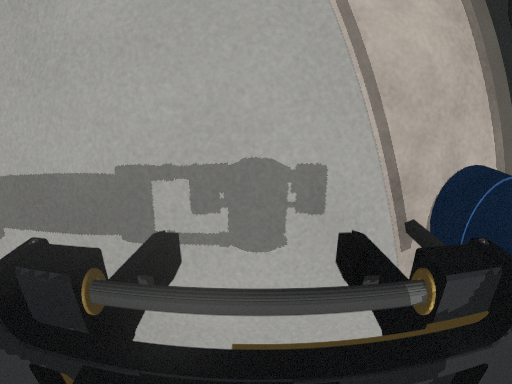

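Scene: case in the middle, with the grip at about (241,196), the foot at (241,268) and the strip at about (255,220). Top: lid spans (192,158) to (285,241), with the barrel at about (236,146). Next I'll zoom in and measure.

```bash
python3 - <<'E'
import pickle,cv2
C=pickle.load(open('c0.pkl','rb'))
t=C['top']['image'][120:260,160:330]; s=C['scene']['image'][170:290,190:310]
cv2.imwrite('pics/zt.png',cv2.convertScaleAbs(cv2.resize(t,None,fx=4.4,fy=4,interpolation=cv2.INTER_CUBIC)[:, :],alpha=1.7))
cv2.imwrite('pics/zs.png',cv2.convertScaleAbs(cv2.resize(s,None,fx=5,fy=5,interpolation=cv2.INTER_CUBIC),alpha=1.7))
E
```

```text
(no output)
```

View pics/zt.png

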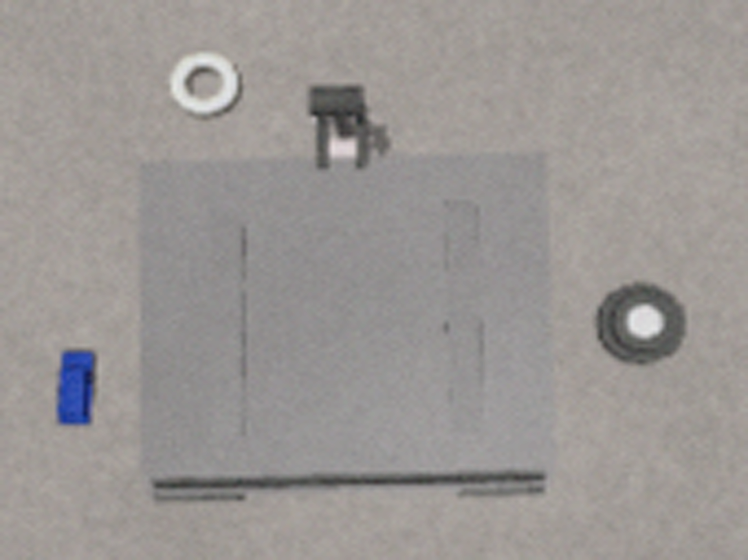

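View pics/zs.png

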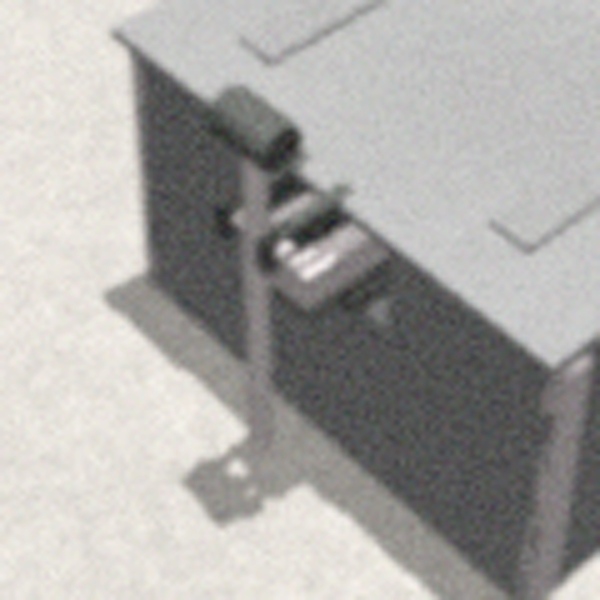

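```bash
cat > fit.py <<'E'
from h import *
import pickle
from scipy.optimize import least_squares
C=pickle.load(open('c0.pkl','rb'))
T=C['top'];S=C['scene']
zt=lambda u,v:(160+(u+.5)/4.4-.5,120+(v+.5)/4-.5)
zs=lambda u,v:(190+(u+.5)/5-.5,170+(v+.5)/5-.5)
for n,p,z in [('TL',(140,162),.152),('TR',(546,155),.152),('BL',(154,482),.152),('BR',(546,476),.152),('barrel',(337,99),.2),('bL',(310,99),.2),('bR',(364,98),.2)]:
    print(n,onz(T,*zt(*p),z).round(4))
for n,p,z in [('Lleft',(115,35),.152),('Lnear',(555,362),.152)]:
    print(n,onz(S,*zs(*p),z).round(4))
# barrel two-view triangulation
o1,d1=ray(T,*zt(337,99));o2,d2=ray(S,*zs(258,128))
A=np.stack([d1,-d2],1);k=np.linalg.lstsq(A,o2-o1,rcond=None)[0]
print('tri',o1+d1*k[0],o2+d2*k[1])
E
python3 fit.py
```

```text
TL [0.5736 0.2145 0.152 ]
TR [ 0.5824 -0.0306  0.152 ]
BL [0.3632 0.1975 0.152 ]
BR [ 0.3721 -0.0328  0.152 ]
barrel [0.6069 0.0929 0.2   ]
bL [0.6066 0.1085 0.2   ]
bR [0.6078 0.0774 0.2   ]
Lleft [ 0.5822 -0.0263  0.152 ]
Lnear [0.5675 0.2128 0.152 ]
tri [0.60700936 0.09294248 0.19948576] [0.60365019 0.09619454 0.19892069]
```

```bash
cat >> h.py <<'E'
def tgt(pos,yaw,tilt=0):
    # tool x down; tool y = +-case y; choose nearest
    a=yaw
    best=None
    s=sensors.observe(); R0=R.from_quat(s['eef_rot']); p0=s['ee_pos']
    for sg in (1,-1):
        ty=sg*np.array([-np.sin(a),np.cos(a),0]); tx=np.array([0,0,-1.]); tz=np.cross(tx,ty)
        Rt=R.from_matrix(np.stack([tx,ty,tz],1)); rv=(R0.inv()*Rt).as_rotvec(degrees=True)
        if best is None or np.linalg.norm(rv)<np.linalg.norm(best): best=rv
    sh=R0.inv().apply(np.array(pos)-p0)*100
    return sh.round(2),best.round(2)
E
python3 - <<'E'
from h import *
s=sensors.observe();print(R.from_quat(s['eef_rot']).as_matrix().round(3))
print(tgt([.606,.094,.29],.038))
E
```

```text
[[-0.001  0.326  0.945]
 [-0.002  0.945 -0.326]
 [-1.    -0.002 -0.   ]]
(array([ -5.17, -38.82,  54.23]), array([-2.119e+01, -2.000e-02,  1.000e-01]))
```

Call:
drive_tool --moves '[[[-5.2,0,0],[0,0,0],8.8],[[-5.2,-38.8,54.2],[-21.2,0,0],8.8],[[-5.2,-38.8,54.2],[-21.2,0,0],8.8],[[-5.2,-38.8,54.2],[-21.2,0,0],8.8],[[-5.2,-38.8,54.2],[-21.2,0,0],8.8],[[-5.2,-38.8,54.2],[-21.2,0,0],8.8],[[-5.2,-38.8,54.2],[-21.2,0,0],8.8],[[-5.2,-38.8,54.2],[-21.2,0,0],8.8],[[-5.2,-38.8,54.2],[-21.2,0,0],8.8],[[-5.2,-38.8,54.2],[-21.2,0,0],8.8],[[-5.2,-38.8,54.2],[-21.2,0,0],8.8],[[-5.2,-38.8,54.2],[-21.2,0,0],8.8]]'

```text
clock: 1.35
ee_pos: [0.5389, 0.1875, 0.2899]
eef_rot: [-0.014, 0.707, 0.013, 0.707]
contact_force: [0.5, 0.6, -0.3]
gripper_width: 0.088
```

```bash
python3 - <<'E'
from h import *
print(tgt([.606,.094,.29],.038))
E
```

```text
(array([-0.  , -9.6 ,  6.35]), array([ 0.01, -0.04,  0.08]))
```

Call:
drive_tool --moves '[[[0,-9.6,6.35],[0,0,0],8.8],[[0,-9.6,6.35],[0,0,0],8.8],[[0,-9.6,6.35],[0,0,0],8.8],[[0,-9.6,6.35],[0,0,0],8.8],[[0,-9.6,6.35],[0,0,0],8.8]]'

```text
clock: 1.85
ee_pos: [0.6054, 0.0945, 0.2895]
eef_rot: [-0.014, 0.708, 0.013, 0.706]
contact_force: [0.6, 0.0, -0.2]
gripper_width: 0.0878
```

```bash
python3 - <<'E'
from h import *
import pickle
C={}
for n in ['wrist','scene']: C[n]=snap(n,n+'1.png')
pickle.dump(C,open('c1.pkl','wb'))
s=sensors.observe();print(s['ee_pos'],s['clock'])
E
```

```text
[0.60509746 0.09550426 0.28984613] 1.95
```

View pics/wrist1.png

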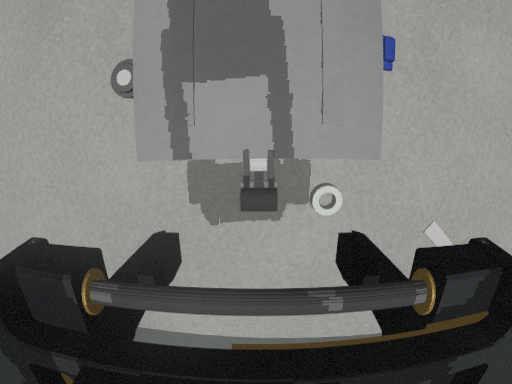

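Wrist view: barrel at about (259,199), ears at (246,163) and (270,163), and the pale strip end between them at (259,160–171). I'll cast rays through these.

```bash
cat >> h.py <<'E'
def fray(c,u,v):
    Rm=cv2.Rodrigues(np.array(c['rvec'],float))[0]; t=np.array(c['tvec'],float).ravel()
    x=(u-c['cx'])/c['fx'];y=(v-c['cy'])/c['fy'];r=np.hypot(x,y)+1e-12
    d=np.array([np.sin(r)*x/r,np.sin(r)*y/r,np.cos(r)]);return -Rm.T@t,Rm.T@d
def fonz(c,u,v,z):
    o,d=fray(c,u,v); return o+d*(z-o[2])/d[2]
E
python3 - <<'E'
from h import *
import pickle
C=pickle.load(open('c1.pkl','rb'));W=C['wrist']
im=W['image'][120:220,190:320]
cv2.imwrite('pics/zw.png',cv2.convertScaleAbs(cv2.resize(im,None,fx=6,fy=6,interpolation=cv2.INTER_CUBIC),alpha=1.6))
for n,p,z in [('bar',(259,199),.2),('bl',(240.5,199),.2),('br',(277.5,199),.2),('lidL',(137,160),.152),('lidR',(382,158.5),.152),('end',(259,171),.13)]: print(n,fonz(W,*p,z).round(4))
im=C['scene']['image'][170:290,190:310]
cv2.imwrite('pics/zs1.png',cv2.convertScaleAbs(cv2.resize(im,None,fx=5,fy=5,interpolation=cv2.INTER_CUBIC),alpha=1.7))
E
```

```text
bar [0.6042 0.0963 0.2   ]
bl [0.6048 0.081  0.2   ]
br [0.6036 0.1116 0.2   ]
lidL [ 0.5826 -0.0287  0.152 ]
lidR [0.5715 0.2207 0.152 ]
end [0.5955 0.0961 0.13  ]
```

View pics/zw.png

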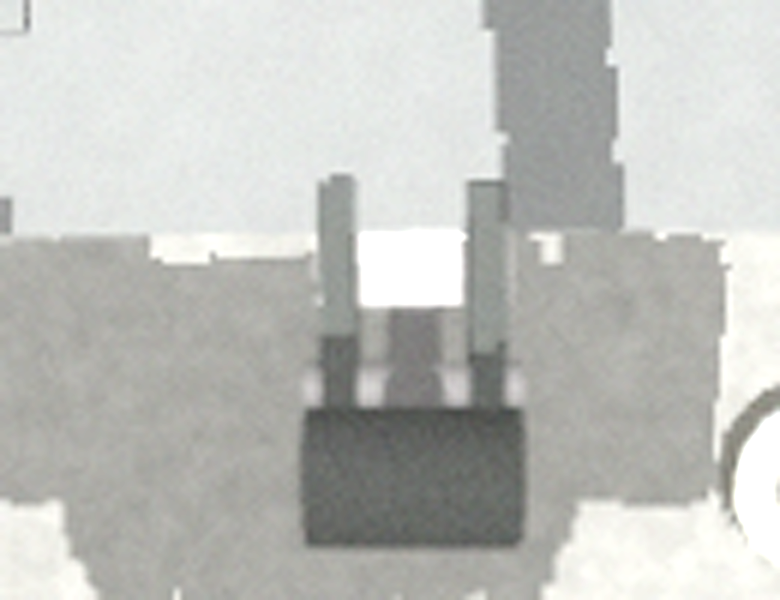

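```bash
python3 - <<'E'
from h import *
print(tgt([.6045,.096,.181],.041))
E
```

```text
(array([10.88,  0.06, -0.04]), array([-0.07, -0.09,  0.05]))
```

View pics/zs1.png

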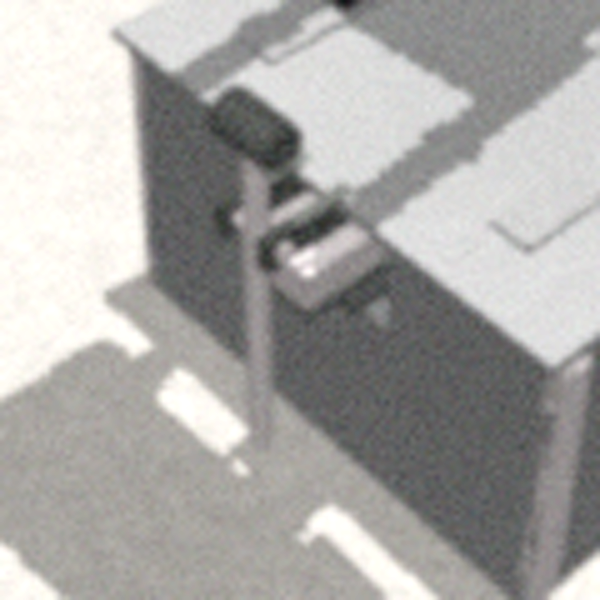

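Call:
drive_tool --moves '[[[4,0.06,0],[0,0,0],8.8],[[7,0.06,-0.04],[0,0,0],8.8],[[9,0.06,-0.04],[0,0,0],8.8],[[10.9,0.06,-0.04],[0,0,0],8.8],[[10.9,0.06,-0.04],[0,0,0],8.8],[[10.9,0.06,-0.04],[0,0,0],6]]'

```text
clock: 2.55
ee_pos: [0.6039, 0.0973, 0.1812]
eef_rot: [-0.015, 0.708, 0.014, 0.706]
contact_force: [0.7, 0.4, 0.9]
gripper_width: 0.0823
```

```bash
python3 - <<'E'
from h import *
import pickle
C={}
for n in ['wrist','scene']: C[n]=snap(n,n+'2.png')
s=sensors.observe();print(s['ee_pos'],s['contact_force'],s['clock'])
C0=pickle.load(open('c1.pkl','rb'))['scene']
zs=lambda u,v:(190+(u+.5)/5-.5,170+(v+.5)/5-.5)
for p in [(300,285),(385,240),(275,262)]: print(onz(C0,*zs(*p),.13))
im=C['scene']['image'][150:270,190:310]
cv2.imwrite('pics/zs2.png',cv2.convertScaleAbs(cv2.resize(im,None,fx=5,fy=5,interpolation=cv2.INTER_CUBIC),alpha=1.7))
E
```

```text
[0.60520536 0.09692966 0.18265673] [ 0.4813325   0.35082482 -0.23610073] 2.65
[0.59913013 0.11406235 0.13      ]
[0.559331  0.1166742 0.13     ]
[0.59892886 0.09901284 0.13      ]
```

View pics/zs2.png

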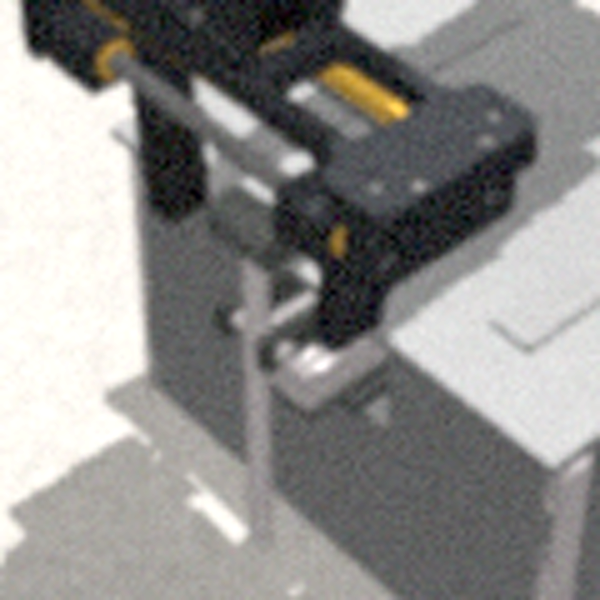

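View pics/wrist2.png

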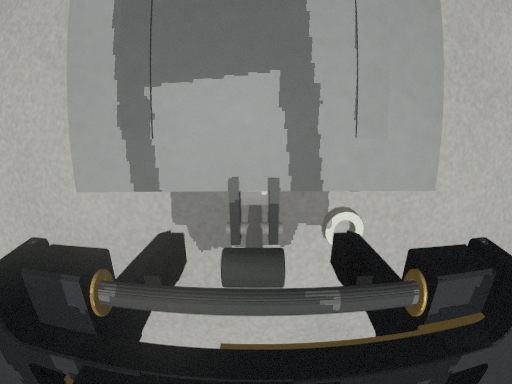

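```bash
python3 - <<'E'
from h import *
c=camera('wrist')
for p in [(222,267),(285,267),(253.5,267)]:print(fonz(c,*p,.2))
s=sensors.observe();print(s['ee_pos'],tgt([.6045,.096,.181],.041))
# finger symmetric pixel: project tcp-centre line
Rm=cv2.Rodrigues(c['rvec'])[0];P=Rm@(s['ee_pos']+[0,0,.019])+c['tvec'];r=np.hypot(P[0],P[1]);th=np.arctan2(r,P[2]);print(P[:2]/r*th*c['fx']+[c['cx'],c['cy']])
E
```

```text
[0.60670599 0.08012993 0.2       ]
[0.60532974 0.11138024 0.2       ]
[0.6058616  0.09577853 0.2       ]
[0.6054397  0.0966695  0.18282086] (array([ 0.18, -0.06, -0.1 ]), array([-0.03,  0.09,  0.03]))
[255.29897597 268.21731887]
```

Call:
drive_tool --moves '[[[0.15,-0.09,0],[0,0,0],6],[[0.15,-0.09,0],[0,0,0],4.5],[[0.15,-0.09,0],[0,0,0],3.5],[[0.15,-0.09,0],[0,0,0],2.5],[[0.15,-0.09,0],[0,0,0],2],[[0.15,-0.09,0],[0,0,0],2],[[0.15,-0.09,0],[0,0,0],2],[[0.15,-0.09,0],[0,0,0],2],[[0.15,-0.09,0],[0,0,0],2],[[0.15,-0.09,0],[0,0,0],2],[[0.15,-0.09,0],[0,0,0],2],[[0.15,-0.09,0],[0,0,0],2]]'

```text
clock: 3.9
ee_pos: [0.6055, 0.0949, 0.1813]
eef_rot: [-0.015, 0.706, 0.014, 0.707]
contact_force: [0.2, -5.0, 0.8]
gripper_width: 0.0297
```

```bash
python3 - <<'E'
from h import *
s=sensors.observe();print({k:s[k] for k in ('ee_pos','contact_force','wrist_torque','gripper_width','clock','eef_rot')})
c=snap('wrist','wrist3.png')
E
```

```text
{'ee_pos': array([0.6055373 , 0.09488617, 0.1813092 ]), 'contact_force': array([ 0.21129482, -4.98213474,  0.82691743]), 'wrist_torque': array([-0.80830356, -0.00680074,  0.05170857]), 'gripper_width': 0.029737630861467718, 'clock': 3.9, 'eef_rot': array([-0.01500197,  0.70642519,  0.01363016,  0.70749743])}
```

View pics/wrist3.png

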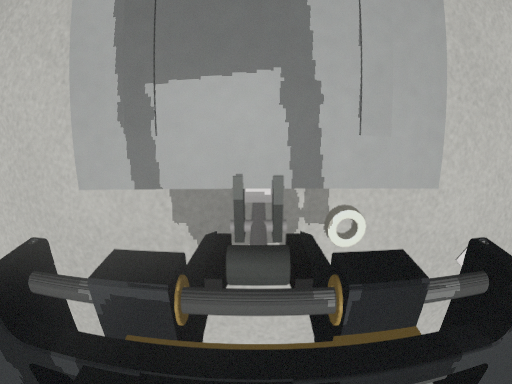

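```bash
cat > plan.py <<'E'
from h import *
REF=np.array([.6055,.0945,.1813]); YAW=.041
EX=np.array([np.cos(YAW),np.sin(YAW),0]);EY=np.array([-np.sin(YAW),np.cos(YAW),0]);EZ=np.array([0,0,1.])
def grip_of_foot(fx,fz):   # mm case frame
    F=np.array([fx,fz-150.]);r=np.hypot(*F)
    th=np.arctan2(F[1],F[0])+np.arccos((235**2+r*r-125**2)/(2*235*r))
    P=235*np.array([np.cos(th),np.sin(th)]); d=(P-F)/125; G=P+50*d
    return G+[0,150],th
def foot_of_grip(gx,gz):
    G=np.array([gx,gz-150.]);r=np.hypot(*G)
    th=np.arctan2(G[1],G[0])-np.arccos((235**2+r*r-50**2)/(2*235*r))
    P=235*np.array([np.cos(th),np.sin(th)]); d=(G-P)/50
    return P-125*d+[0,150],th
def now():
    s=sensors.observe();D=(s['ee_pos']-REF)*1000
    g=np.array([235+D@EX,200+D[2]]);f,th=foot_of_grip(*g)
    print('t',s['clock'],'ee',s['ee_pos'].round(4),'F',s['contact_force'].round(2),'lat',round(D@EY,2),'w',s['gripper_width'].round(4))
    print('grip',g.round(1),'foot',f.round(1),'lid',round(th,3)); return s,g,f
def rows(wps,lat=0.):
    s,g,f=now();R0=R.from_quat(s['eef_rot'])
    for w in wps:
        G,th=grip_of_foot(*w); p=REF+(EX*(G[0]-235)+EY*lat+EZ*(G[1]-200))/1000
        print(w,'th %.3f'%th,(R0.inv().apply(p-s['ee_pos'])*100).round(2))
    e=.1;J=np.array([(foot_of_grip(g[0]+e,g[1])[0]-f)/e,(foot_of_grip(g[0],g[1]+e)[0]-f)/e]).T
    print('J foot/grip',J.round(2).tolist(),'gripforce per foot N=1:',(J.T@[0,1]).round(2), 'turnerr',tgt(s['ee_pos'],YAW)[1])
E
python3 - <<'E'
from plan import *
rows([(238,27),(243,35),(248,48),(251,62),(253,77),(254,92),(254,107),(254,120),(254,132),(254,140)])
E
```

```text
Traceback (most recent call last):
  File "plan.py", line 20, in rows
    s,g,f=now();R0=R.from_quat(s['eef_rot'])
          ~~~^^
  File "plan.py", line 17, in now
    print('t',s['clock'],'ee',s['ee_pos'].round(4),'F',s['contact_force'].round(2),'lat',round(D@EY,2),'w',s['gripper_width'].round(4))
                                                                                                           ^^^^^^^^^^^^^^^^^^^^^^^^
AttributeError: 'float' object has no attribute 'round'
```

```bash
sed -i "s/s\['gripper_width'\].round(4)/round(s['gripper_width'],4)/" plan.py
python3 - <<'E'
from plan import *
rows([(238,27),(243,35),(248,48),(251,62),(253,77),(254,92),(254,107),(254,120),(254,132),(254,140)])
E
```

```text
t 3.95 ee [0.6055 0.0949 0.1813] F [ 0.53 -6.37  1.06] lat 0.4 w 0.0293
grip [235.1 200. ] foot [234.9  25. ] lid 0.0
(238, 27) th 0.008 [-0.19 -0.04 -0.13]
(243, 35) th 0.041 [-0.96 -0.04 -0.35]
(248, 48) th 0.095 [-2.19 -0.04 -0.67]
(251, 62) th 0.152 [-3.5  -0.05 -1.02]
(253, 77) th 0.214 [-4.89 -0.05 -1.47]
(254, 92) th 0.275 [-6.26 -0.05 -1.99]
(254, 107) th 0.337 [-7.61 -0.06 -2.61]
(254, 120) th 0.391 [-8.73 -0.06 -3.23]
(254, 132) th 0.439 [-9.72 -0.06 -3.88]
(254, 140) th 0.472 [-10.35  -0.06  -4.34]
J foot/grip [[-2.5, -0.0], [0.01, 1.0]] gripforce per foot N=1: [0.01 1.  ] turnerr [-0.03  0.08  0.11]
```

Call:
drive_tool --moves '[[[-0.19,-0.08,-0.13],[0,0,0],2],[[-0.5,-0.1,-0.25],[0,0,0],2],[[-0.96,-0.1,-0.35],[0,0,0],2],[[-1.5,-0.1,-0.5],[0,0,0],2],[[-2.19,-0.1,-0.67],[0,0,0],2],[[-2.8,-0.1,-0.85],[0,0,0],2],[[-3.5,-0.1,-1.02],[0,0,0],2],[[-3.5,-0.1,-1.02],[0,0,0],2],[[-3.5,-0.1,-1.02],[0,0,0],2]]'

```text
clock: 4.85
ee_pos: [0.5956, 0.0941, 0.217]
eef_rot: [-0.015, 0.706, 0.014, 0.708]
contact_force: [0.8, 5.4, -3.8]
gripper_width: 0.0295
```

```bash
python3 - <<'E'
from plan import *
rows([(253,77),(254,92),(254,107),(254,120),(254,132),(254,140)])
print(sensors.observe()['wrist_torque'])
c=snap('scene','scene3.png'); im=c['image'][100:260,180:340]
cv2.imwrite('pics/zs3.png',cv2.convertScaleAbs(cv2.resize(im,None,fx=3.7,fy=3.7,interpolation=cv2.INTER_CUBIC),alpha=1.7))
E
```

```text
t 4.85 ee [0.5956 0.0941 0.217 ] F [ 0.82  5.39 -3.79] lat 0.03 w 0.0295
grip [225.1 235.7] foot [249.9  62.4] lid 0.154
(253, 77) th 0.214 [-1.33 -0.   -0.48]
(254, 92) th 0.275 [-2.7  -0.01 -1.  ]
(254, 107) th 0.337 [-4.05 -0.01 -1.61]
(254, 120) th 0.391 [-5.17 -0.01 -2.24]
(254, 132) th 0.439 [-6.16 -0.01 -2.88]
(254, 140) th 0.472 [-6.79 -0.01 -3.34]
J foot/grip [[-2.42, -0.53], [-0.49, 0.92]] gripforce per foot N=1: [-0.49  0.92] turnerr [-0.03  0.16  0.05]
[ 0.80967183 -0.09856158  0.00688054]
```

View pics/zs3.png

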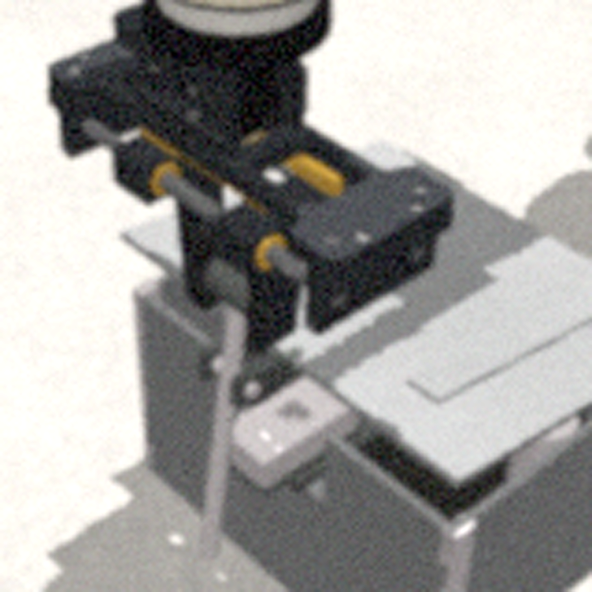

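Lid is lifting, the rod is swung outwards and the hole now shows in the strip at zoom (293,410). I'll carry on up with the y offset trimmed by half a millimetre.

Call:
drive_tool --moves '[[[-0.65,0.05,-0.24],[0,0,0],2],[[-1.33,0.05,-0.48],[0,0,0],2],[[-2.0,0.05,-0.74],[0,0,0],2],[[-2.7,0.05,-1.0],[0,0,0],2],[[-3.4,0.05,-1.3],[0,0,0],2],[[-4.05,0.05,-1.61],[0,0,0],2],[[-4.6,0.05,-1.92],[0,0,0],2],[[-5.17,0.05,-2.24],[0,0,0],2],[[-5.7,0.05,-2.55],[0,0,0],2],[[-6.16,0.05,-2.88],[0,0,0],2],[[-6.79,0.05,-3.34],[0,0,0],2],[[-6.79,0.05,-3.34],[0,0,0],2]]'

```text
clock: 6.1
ee_pos: [0.562, 0.0929, 0.2858]
eef_rot: [-0.015, 0.706, 0.014, 0.708]
contact_force: [1.5, -3.2, -4.4]
gripper_width: 0.0297
```

```bash
python3 - <<'E'
from plan import *
import pickle
rows([(245,140),(235,139),(225,138),(215,138)])
C={n:snap(n,n+'4.png') for n in ('scene','top','wrist')}
pickle.dump(C,open('c4.pkl','wb'))
c=C['scene'];im=c['image'][170:260,200:300]
cv2.imwrite('pics/zs4.png',cv2.convertScaleAbs(cv2.resize(im,None,fx=6,fy=6,interpolation=cv2.INTER_CUBIC),alpha=1.5))
im=C['top']['image'][120:220,180:300]
cv2.imwrite('pics/zt4.png',cv2.convertScaleAbs(cv2.resize(im,None,fx=6,fy=6,interpolation=cv2.INTER_CUBIC),alpha=1.5))
E
```

```text
t 6.1 ee [0.562  0.0929 0.2858] F [ 1.52 -3.17 -4.43] lat 0.17 w 0.0297
grip [191.5 304.5] foot [252.5 140.5] lid 0.476
(245, 140) th 0.484 [-0.27 -0.02  0.17]
(235, 139) th 0.491 [-0.51 -0.02  0.46]
(225, 138) th 0.495 [-0.66 -0.02  0.8 ]
(215, 138) th 0.500 [-0.81 -0.02  1.13]
J foot/grip [[-1.94, -1.51], [-1.09, 0.44]] gripforce per foot N=1: [-1.09  0.44] turnerr [-0.03  0.23  0.1 ]
```

View pics/zs4.png

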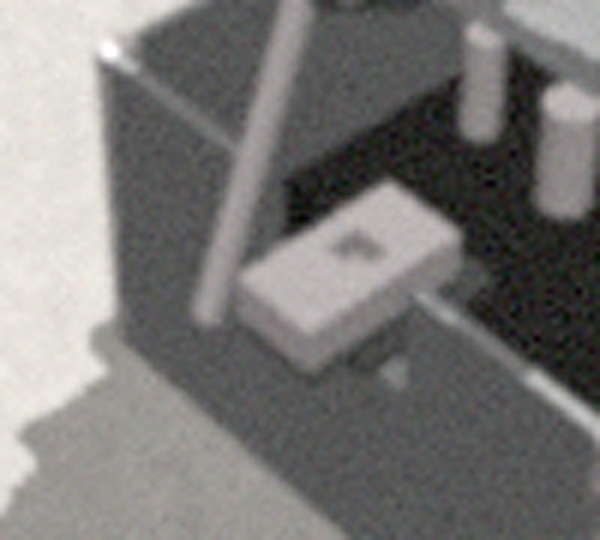

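View pics/wrist4.png

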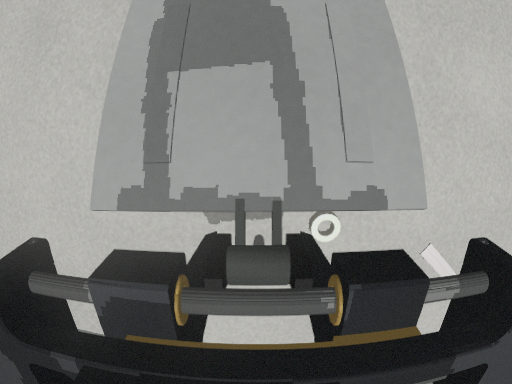

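Strip top face in the zoom: corners (240,285), (310,335), (460,240), (390,182), hole at about (355,245). Foot tip is at (207,325), outside the strip end and clear of it.

```bash
python3 - <<'E'
from plan import *
import pickle
C=pickle.load(open('c4.pkl','rb'));c=C['scene']
z=lambda u,v:(200+(u+.5)/6-.5,170+(v+.5)/6-.5)
O=REF-EX*.235
def cs(p): d=(p-O)*1000; return round(d@EX,1),round(d@EY,1)
for n,p,h in [('end-y',(240,285),.13),('end+y',(310,335),.13),('in+y',(460,240),.13),('in-y',(390,182),.13),('hole',(355,245),.13),('foot',(207,320),.1455)]:
    print(n,cs(onz(c,*z(*p),h)))
# predicted pixel for foot tip and the expected hole for hole x =190
for x,h in [(252.5,145.5),(252.5,140.5)]:
    u=proj(c,O*[1,1,0]+EX*x/1000+EZ*h/1000)[0];print(((u+.5-[200,170])*6-.5).round(0))
E
```

```text
end-y (np.float64(227.3), np.float64(-11.3))
end+y (np.float64(225.2), np.float64(19.6))
in+y (np.float64(160.7), np.float64(20.9))
in-y (np.float64(158.6), np.float64(-14.3))
hole (np.float64(187.7), np.float64(-0.2))
foot (np.float64(254.0), np.float64(4.9))
[200. 309.]
[201. 320.]
```

Call:
drive_tool --moves '[[[-0.27,0,0.17],[0,0,0],2],[[-0.4,0,0.3],[0,0,0],2],[[-0.51,0,0.46],[0,0,0],2],[[-0.6,0,0.63],[0,0,0],2],[[-0.66,0,0.8],[0,0,0],2],[[-0.74,0,0.96],[0,0,0],2],[[-0.81,0,1.13],[0,0,0],2],[[-0.81,0,1.13],[0,0,0],2],[[-0.81,0,1.13],[0,0,0],2]]'

```text
clock: 7.15
ee_pos: [0.5733, 0.0934, 0.2925]
eef_rot: [-0.015, 0.706, 0.014, 0.708]
contact_force: [0.9, -3.1, -4.0]
gripper_width: 0.0295
```

```bash
python3 - <<'E'
from plan import *
import pickle
rows([(210,138),(204,138),(204,136),(204,134),(204,132),(204,131),(204,130),(204,129),(204,128.5)])
E
```

```text
t 7.15 ee [0.5733 0.0934 0.2925] F [ 0.92 -3.06 -4.03] lat 0.19 w 0.0295
grip [202.8 311.2] foot [217.3 136.8] lid 0.494
(210, 138) th 0.501 [-0.17 -0.02  0.18]
(204, 138) th 0.502 [-0.17 -0.02  0.41]
(204, 136) th 0.492 [ 0.03 -0.02  0.57]
(204, 134) th 0.482 [ 0.23 -0.02  0.72]
(204, 132) th 0.472 [ 0.44 -0.02  0.86]
(204, 131) th 0.467 [ 0.54 -0.02  0.94]
(204, 130) th 0.462 [ 0.65 -0.02  1.01]
(204, 129) th 0.458 [ 0.75 -0.02  1.08]
(204, 128.5) th 0.455 [ 0.8  -0.02  1.11]
J foot/grip [[-2.35, -1.8], [-0.28, 0.85]] gripforce per foot N=1: [-0.28  0.85] turnerr [-0.04  0.14  0.09]
```

Call:
drive_tool --moves '[[[-0.2,0,0.18],[0,0,0],2],[[-0.22,0,0.41],[0,0,0],2],[[-0.02,0,0.57],[0,0,0],2],[[0.13,0,0.7],[0,0,0],2],[[0.13,0,0.7],[0,0,0],2],[[0.13,0,0.7],[0,0,0],2]]'

```text
clock: 7.75
ee_pos: [0.5801, 0.0937, 0.2909]
eef_rot: [-0.015, 0.706, 0.014, 0.708]
contact_force: [-0.4, -2.6, -5.9]
gripper_width: 0.0295
```

```bash
python3 - <<'E'
from plan import *
rows([(204,134),(204,132),(204,131),(204,130),(204,129),(204,128.5)])
c=snap('scene','scene5.png');im=c['image'][170:260,200:300]
cv2.imwrite('pics/zs5.png',cv2.convertScaleAbs(cv2.resize(im,None,fx=6,fy=6,interpolation=cv2.INTER_CUBIC),alpha=1.5))
E
```

```text
t 7.75 ee [0.5801 0.0937 0.2909] F [-0.45 -2.56 -5.94] lat 0.21 w 0.0295
grip [209.6 309.6] foot [203.6 134.7] lid 0.485
(204, 134) th 0.482 [ 0.07 -0.02  0.04]
(204, 132) th 0.472 [ 0.27 -0.02  0.18]
(204, 131) th 0.467 [ 0.38 -0.02  0.26]
(204, 130) th 0.462 [ 0.48 -0.02  0.33]
(204, 129) th 0.458 [ 0.59 -0.02  0.4 ]
(204, 128.5) th 0.455 [ 0.64 -0.02  0.43]
J foot/grip [[-2.57, -1.88], [0.12, 1.06]] gripforce per foot N=1: [0.12 1.06] turnerr [-0.04  0.09  0.09]
```

View pics/zs5.png

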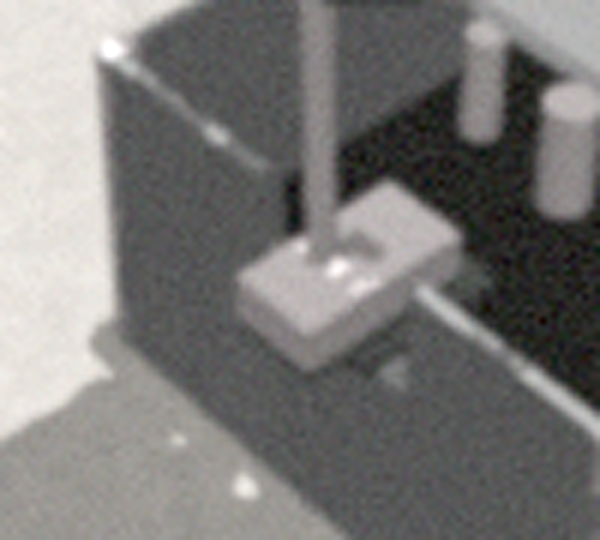

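Call:
drive_tool --moves '[[[0.27,0,0.18],[0,0,0],2],[[0.38,0,0.26],[0,0,0],2],[[0.38,0,0.26],[0,0,0],2],[[0.38,0,0.26],[0,0,0],2]]'

```text
clock: 8.2
ee_pos: [0.5825, 0.0938, 0.287]
eef_rot: [-0.015, 0.707, 0.014, 0.707]
contact_force: [-0.3, -2.9, -4.3]
gripper_width: 0.0297
```

```bash
python3 - <<'E'
from plan import *
rows([(204,130),(204,129),(204,128.5),(200,129),(196,129)])
E
```

```text
t 8.2 ee [0.5825 0.0938 0.287 ] F [-0.26 -2.89 -4.31] lat 0.22 w 0.0297
grip [212.  305.7] foot [204.6 130.8] lid 0.467
(204, 130) th 0.462 [ 0.09 -0.02  0.08]
(204, 129) th 0.458 [ 0.19 -0.02  0.16]
(204, 128.5) th 0.455 [ 0.24 -0.02  0.19]
(200, 129) th 0.456 [ 0.23 -0.02  0.34]
(196, 129) th 0.454 [ 0.3  -0.02  0.53]
J foot/grip [[-2.58, -1.8], [0.16, 1.08]] gripforce per foot N=1: [0.16 1.08] turnerr [-0.03  0.07  0.09]
```

Call:
drive_tool --moves '[[[0.09,0,0.08],[0,0,0],2],[[0.19,0,0.16],[0,0,0],2],[[0.19,0,0.16],[0,0,0],2],[[0.19,0,0.16],[0,0,0],2]]'

```text
clock: 8.6
ee_pos: [0.5843, 0.0939, 0.2854]
eef_rot: [-0.015, 0.706, 0.014, 0.708]
contact_force: [-0.3, -4.0, -2.8]
gripper_width: 0.0293
```

```bash
python3 - <<'E'
from plan import *
rows([(204,128.5),(200,129),(198,129),(196,129),(194,129),(192,129)])
E
```

```text
t 8.6 ee [0.5843 0.0939 0.2854] F [-0.33 -3.99 -2.76] lat 0.24 w 0.0293
grip [213.8 304.1] foot [202.6 129.5] lid 0.46
(204, 128.5) th 0.455 [ 0.09 -0.02  0.01]
(200, 129) th 0.456 [ 0.08 -0.02  0.15]
(198, 129) th 0.455 [ 0.11 -0.02  0.25]
(196, 129) th 0.454 [ 0.14 -0.02  0.34]
(194, 129) th 0.453 [ 0.18 -0.02  0.44]
(192, 129) th 0.451 [ 0.23 -0.02  0.54]
J foot/grip [[-2.62, -1.79], [0.24, 1.12]] gripforce per foot N=1: [0.24 1.12] turnerr [-0.04  0.11  0.09]
```

Touched at about 3 N of strip pressure. Now sliding inwards under that light pressure.

Call:
drive_tool --moves '[[[0.08,0,0.15],[0,0,0],2],[[0.11,0,0.25],[0,0,0],2],[[0.11,0,0.25],[0,0,0],2],[[0.11,0,0.25],[0,0,0],2]]'

```text
clock: 9.0
ee_pos: [0.5873, 0.094, 0.2846]
eef_rot: [-0.015, 0.706, 0.014, 0.708]
contact_force: [1.3, -3.0, -3.1]
gripper_width: 0.0296
```

```bash
python3 - <<'E'
from plan import *
rows([(196,129),(195,129),(194,129),(192,129),(190,129),(188,129)])
E
```

```text
t 9.0 ee [0.5873 0.094  0.2846] F [ 1.26 -3.01 -3.12] lat 0.25 w 0.0296
grip [216.8 303.3] foot [196.3 129.5] lid 0.457
(196, 129) th 0.454 [ 0.06 -0.03  0.05]
(195, 129) th 0.453 [ 0.08 -0.03  0.1 ]
(194, 129) th 0.453 [ 0.1  -0.03  0.15]
(192, 129) th 0.451 [ 0.14 -0.02  0.25]
(190, 129) th 0.449 [ 0.19 -0.02  0.35]
(188, 129) th 0.448 [ 0.25 -0.02  0.46]
J foot/grip [[-2.72, -1.83], [0.44, 1.22]] gripforce per foot N=1: [0.44 1.22] turnerr [-0.04  0.16  0.09]
```

Call:
drive_tool --moves '[[[0.08,0,0.1],[0,0,0],2],[[0.11,0,0.15],[0,0,0],2],[[0.11,0,0.15],[0,0,0],2],[[0.11,0,0.15],[0,0,0],2]]'

```text
clock: 9.4
ee_pos: [0.5891, 0.0941, 0.2836]
eef_rot: [-0.015, 0.706, 0.014, 0.708]
contact_force: [2.0, -4.1, -2.7]
gripper_width: 0.0295
```

```bash
python3 - <<'E'
from plan import *
rows([(192,129),(190,129),(188,129),(186,129),(188,127)])
E
```

```text
t 9.4 ee [0.5891 0.0941 0.2836] F [ 1.97 -4.15 -2.73] lat 0.26 w 0.0295
grip [218.6 302.3] foot [193.  129.2] lid 0.453
(192, 129) th 0.451 [ 0.04 -0.03  0.07]
(190, 129) th 0.449 [ 0.1  -0.03  0.17]
(188, 129) th 0.448 [ 0.15 -0.03  0.28]
(186, 129) th 0.445 [ 0.22 -0.03  0.39]
(188, 127) th 0.437 [ 0.38 -0.02  0.42]
J foot/grip [[-2.77, -1.84], [0.56, 1.27]] gripforce per foot N=1: [0.56 1.27] turnerr [-0.04  0.21  0.08]
```

Call:
drive_tool --moves '[[[0.07,0,0.12],[0,0,0],2],[[0.11,0,0.17],[0,0,0],2],[[0.11,0,0.17],[0,0,0],2],[[0.11,0,0.17],[0,0,0],2]]'

```text
clock: 9.8
ee_pos: [0.5907, 0.0942, 0.2822]
eef_rot: [-0.015, 0.706, 0.014, 0.708]
contact_force: [0.3, -2.3, -3.3]
gripper_width: 0.0294
```

```bash
python3 - <<'E'
from plan import *
rows([(190,129),(188,129),(186,129),(184,129),(188,127)])
c=snap('scene','scene6.png');im=c['image'][170:260,200:300]
cv2.imwrite('pics/zs6.png',cv2.convertScaleAbs(cv2.resize(im,None,fx=6,fy=6,interpolation=cv2.INTER_CUBIC),alpha=1.5))
E
```

```text
t 9.8 ee [0.5907 0.0942 0.2822] F [ 0.28 -2.33 -3.27] lat 0.27 w 0.0294
grip [220.2 300.9] foot [191.2 128.3] lid 0.447
(190, 129) th 0.449 [-0.04 -0.03  0.02]
(188, 129) th 0.448 [ 0.02 -0.03  0.12]
(186, 129) th 0.445 [ 0.08 -0.03  0.23]
(184, 129) th 0.443 [ 0.15 -0.03  0.35]
(188, 127) th 0.437 [ 0.25 -0.03  0.27]
J foot/grip [[-2.81, -1.83], [0.64, 1.31]] gripforce per foot N=1: [0.64 1.31] turnerr [-0.04  0.17  0.08]
```

View pics/zs6.png

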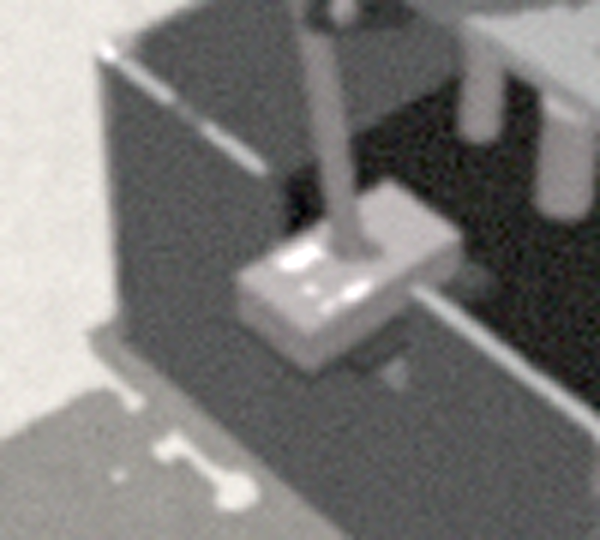

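Foot is at the hole (zoom (355,250)) and the pressure has dropped. Moving to its middle and lowering in small steps.

Call:
drive_tool --moves '[[[0.02,0,0.12],[0,0,0],2],[[0.15,0,0.2],[0,0,0],2],[[0.25,0,0.27],[0,0,0],2],[[0.25,0,0.27],[0,0,0],2],[[0.25,0,0.27],[0,0,0],2]]'

```text
clock: 10.35
ee_pos: [0.5931, 0.0942, 0.2794]
eef_rot: [-0.015, 0.706, 0.014, 0.708]
contact_force: [0.1, -3.5, -4.5]
gripper_width: 0.0291
```

```bash
python3 - <<'E'
from plan import *
rows([(188,127),(188,126),(188,125),(188,124),(188,122),(187,125)])
E
```

```text
t 10.35 ee [0.5931 0.0942 0.2794] F [ 0.13 -3.55 -4.51] lat 0.25 w 0.0291
grip [222.6 298.1] foot [189.4 126.3] lid 0.435
(188, 127) th 0.437 [-0.04 -0.02  0.03]
(188, 126) th 0.432 [ 0.08 -0.02  0.1 ]
(188, 125) th 0.427 [ 0.19 -0.02  0.17]
(188, 124) th 0.422 [ 0.31 -0.02  0.24]
(188, 122) th 0.411 [ 0.54 -0.02  0.38]
(187, 125) th 0.426 [ 0.23 -0.02  0.23]
J foot/grip [[-2.85, -1.79], [0.75, 1.35]] gripforce per foot N=1: [0.75 1.35] turnerr [-0.04  0.12  0.09]
```

Call:
drive_tool --moves '[[[0.08,0,0.1],[0,0,0],2],[[0.19,0,0.17],[0,0,0],2],[[0.31,0,0.24],[0,0,0],2],[[0.31,0,0.24],[0,0,0],2],[[0.31,0,0.24],[0,0,0],2]]'

```text
clock: 10.85
ee_pos: [0.5953, 0.0944, 0.2761]
eef_rot: [-0.015, 0.706, 0.014, 0.708]
contact_force: [-1.9, -3.0, -5.1]
gripper_width: 0.0295
```

```bash
python3 - <<'E'
from plan import *
rows([(188,123),(188,122),(188,121),(188,120),(188,119)])
E
```

```text
t 10.85 ee [0.5953 0.0944 0.2761] F [-1.88 -2.97 -5.09] lat 0.31 w 0.0295
grip [224.8 294.8] foot [188.8 123.6] lid 0.42
(188, 123) th 0.416 [ 0.09 -0.03  0.08]
(188, 122) th 0.411 [ 0.21 -0.03  0.15]
(188, 121) th 0.406 [ 0.32 -0.03  0.22]
(188, 120) th 0.401 [ 0.44 -0.03  0.29]
(188, 119) th 0.396 [ 0.55 -0.03  0.35]
J foot/grip [[-2.87, -1.73], [0.82, 1.36]] gripforce per foot N=1: [0.82 1.36] turnerr [-0.03  0.09  0.09]
```

Call:
drive_tool --moves '[[[0.09,0,0.06],[0,0,0],2],[[0.21,0,0.13],[0,0,0],2],[[0.32,0,0.19],[0,0,0],2],[[0.32,0,0.19],[0,0,0],2],[[0.32,0,0.19],[0,0,0],2]]'

```text
clock: 11.35
ee_pos: [0.5974, 0.0944, 0.273]
eef_rot: [-0.015, 0.706, 0.014, 0.708]
contact_force: [-0.4, -2.3, -4.2]
gripper_width: 0.0294
```

```bash
python3 - <<'E'
from plan import *
rows([(188,120),(188,119),(188,118),(189,119),(189,118),(189,117)])
E
```

```text
t 11.35 ee [0.5974 0.0944 0.273 ] F [-0.44 -2.34 -4.21] lat 0.26 w 0.0294
grip [226.9 291.7] foot [188.2 121. ] lid 0.406
(188, 120) th 0.401 [ 0.12 -0.03  0.08]
(188, 119) th 0.396 [ 0.24 -0.03  0.14]
(188, 118) th 0.391 [ 0.36 -0.03  0.21]
(189, 119) th 0.397 [ 0.2  -0.03  0.09]
(189, 118) th 0.392 [ 0.32 -0.03  0.15]
(189, 117) th 0.387 [ 0.43 -0.02  0.22]
J foot/grip [[-2.88, -1.67], [0.88, 1.38]] gripforce per foot N=1: [0.88 1.38] turnerr [-0.04  0.11  0.08]
```

Call:
drive_tool --moves '[[[0.12,0,0.08],[0,0,0],2],[[0.24,0,0.14],[0,0,0],2],[[0.24,0,0.14],[0,0,0],2],[[0.24,0,0.14],[0,0,0],2],[[0.24,0,0.14],[0,0,0],2]]'

```text
clock: 11.85
ee_pos: [0.5989, 0.0945, 0.2707]
eef_rot: [-0.015, 0.706, 0.014, 0.708]
contact_force: [-0.8, -3.0, -4.7]
gripper_width: 0.0295
```

```bash
python3 - <<'E'
from plan import *
rows([(188,118),(188,117.5),(188,117),(188,116)])
c=snap('scene','scene7.png');im=c['image'][130:260,180:310]
cv2.imwrite('pics/zs7.png',cv2.convertScaleAbs(cv2.resize(im,None,fx=4.6,fy=4.6,interpolation=cv2.INTER_CUBIC),alpha=1.5))
E
```

```text
t 11.85 ee [0.5989 0.0945 0.2707] F [-0.77 -3.02 -4.68] lat 0.27 w 0.0295
grip [228.4 289.4] foot [187.7 119.2] lid 0.396
(188, 118) th 0.391 [ 0.13 -0.03  0.06]
(188, 117.5) th 0.388 [ 0.18 -0.03  0.09]
(188, 117) th 0.386 [ 0.24 -0.03  0.12]
(188, 116) th 0.381 [ 0.36 -0.03  0.19]
J foot/grip [[-2.89, -1.63], [0.93, 1.39]] gripforce per foot N=1: [0.93 1.39] turnerr [-0.04  0.12  0.08]
```

View pics/zs7.png

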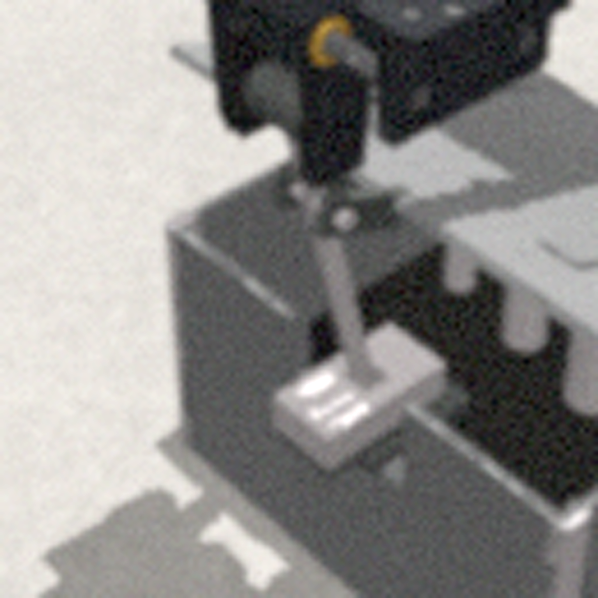

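Call:
drive_tool --moves '[[[0.13,0,0.07],[0,0,0],2],[[0.2,0,0.1],[0,0,0],2],[[0.2,0,0.1],[0,0,0],2],[[0.2,0,0.1],[0,0,0],2],[[0.2,0,0.1],[0,0,0],2]]'

```text
clock: 12.4
ee_pos: [0.6001, 0.0946, 0.2689]
eef_rot: [-0.015, 0.706, 0.014, 0.708]
contact_force: [-0.2, -2.6, -3.6]
gripper_width: 0.0292
```

```bash
python3 - <<'E'
from plan import *
rows([(188,117),(188,116.5),(188,116),(187,117),(187,116.5)])
E
```

```text
t 12.4 ee [0.6001 0.0946 0.2689] F [-0.18 -2.56 -3.58] lat 0.28 w 0.0292
grip [229.6 287.6] foot [187.  117.9] lid 0.389
(188, 117) th 0.386 [ 0.06 -0.03  0.  ]
(188, 116.5) th 0.383 [ 0.12 -0.03  0.03]
(188, 116) th 0.381 [ 0.18 -0.03  0.06]
(187, 117) th 0.384 [ 0.1  -0.03  0.06]
(187, 116.5) th 0.382 [ 0.16 -0.03  0.09]
J foot/grip [[-2.9, -1.6], [0.99, 1.4]] gripforce per foot N=1: [0.99 1.4 ] turnerr [-0.04  0.16  0.08]
```

Call:
drive_tool --moves '[[[0.1,0,0.05],[0,0,0],2],[[0.1,0,0.05],[0,0,0],2],[[0.1,0,0.05],[0,0,0],2],[[0.1,0,0.05],[0,0,0],2],[[0.1,0,0.05],[0,0,0],2]]'

```text
clock: 12.9
ee_pos: [0.6009, 0.0946, 0.2682]
eef_rot: [-0.015, 0.706, 0.014, 0.708]
contact_force: [1.0, -1.8, -2.3]
gripper_width: 0.0295
```

```bash
python3 - <<'E'
from plan import *
rows([(187,116.5),(187,116),(187,115.5)])
E
```

```text
t 12.9 ee [0.6009 0.0946 0.2682] F [ 1.04 -1.76 -2.29] lat 0.28 w 0.0295
grip [230.4 286.9] foot [185.9 117.6] lid 0.386
(187, 116.5) th 0.382 [ 0.09 -0.03  0.01]
(187, 116) th 0.379 [ 0.15 -0.03  0.04]
(187, 115.5) th 0.377 [ 0.2  -0.03  0.07]
J foot/grip [[-2.92, -1.6], [1.04, 1.42]] gripforce per foot N=1: [1.04 1.42] turnerr [-0.04  0.2   0.08]
```

Floor felt at about 118 mm. Now bring the foot back towards the hole's inner wall so that it settles softly on release.

```bash
python3 - <<'E'
from plan import *
rows([(185,117.3),(184,117.3),(183,117.3),(182,117.3)])
E
```

```text
t 12.9 ee [0.6009 0.0946 0.2682] F [ 1.04 -1.76 -2.29] lat 0.28 w 0.0295
grip [230.4 286.9] foot [185.9 117.6] lid 0.386
(185, 117.3) th 0.383 [ 0.08 -0.03  0.07]
(184, 117.3) th 0.382 [ 0.12 -0.03  0.13]
(183, 117.3) th 0.380 [ 0.17 -0.03  0.19]
(182, 117.3) th 0.379 [ 0.22 -0.03  0.25]
J foot/grip [[-2.92, -1.6], [1.04, 1.42]] gripforce per foot N=1: [1.04 1.42] turnerr [-0.04  0.2   0.08]
```

Call:
drive_tool --moves '[[[0.06,0,0.07],[0,0,0],2],[[0.1,0,0.13],[0,0,0],2],[[0.1,0,0.13],[0,0,0],2],[[0.1,0,0.13],[0,0,0],2],[[0.1,0,0.13],[0,0,0],2]]'

```text
clock: 13.4
ee_pos: [0.602, 0.0946, 0.2671]
eef_rot: [-0.015, 0.706, 0.014, 0.708]
contact_force: [-0.7, -1.8, -2.7]
gripper_width: 0.0294
```

```bash
python3 - <<'E'
from plan import *
rows([(184,117.2),(183,117.2),(182,117.2),(181,117.2)])
E
```

```text
t 13.4 ee [0.602  0.0946 0.2671] F [-0.71 -1.84 -2.68] lat 0.28 w 0.0294
grip [231.5 285.8] foot [184.5 117.2] lid 0.382
(184, 117.2) th 0.381 [ 0.02 -0.03  0.03]
(183, 117.2) th 0.380 [ 0.07 -0.03  0.09]
(182, 117.2) th 0.378 [ 0.12 -0.03  0.15]
(181, 117.2) th 0.377 [ 0.17 -0.03  0.21]
J foot/grip [[-2.94, -1.58], [1.1, 1.44]] gripforce per foot N=1: [1.1  1.44] turnerr [-0.04  0.17  0.08]
```

```bash
python3 - <<'E'
from plan import *
rows([(184.3,117),(184.3,116.6),(184.3,116.2)])
E
```

```text
t 13.4 ee [0.602  0.0946 0.2671] F [-0.71 -1.84 -2.68] lat 0.28 w 0.0294
grip [231.5 285.8] foot [184.5 117.2] lid 0.382
(184.3, 117) th 0.381 [ 0.03 -0.03  0.03]
(184.3, 116.6) th 0.379 [ 0.08 -0.03  0.05]
(184.3, 116.2) th 0.377 [ 0.13 -0.03  0.08]
J foot/grip [[-2.94, -1.58], [1.1, 1.44]] gripforce per foot N=1: [1.1  1.44] turnerr [-0.04  0.17  0.08]
```

Call:
drive_tool --moves '[[[0.06,0,0.05],[0,0,0],2],[[0.1,0,0.07],[0,0,0],2],[[0.1,0,0.07],[0,0,0],2],[[0.1,0,0.07],[0,0,0],2],[[0.1,0,0.07],[0,0,0],2]]'

```text
clock: 13.9
ee_pos: [0.6025, 0.0947, 0.2662]
eef_rot: [-0.015, 0.706, 0.014, 0.708]
contact_force: [-2.3, -2.9, -0.3]
gripper_width: 0.0296
```

```bash
python3 - <<'E'
from plan import *
rows([(184.3,117),(184.3,116.6),(184.3,116.2)])
c=snap('scene','scene8.png');im=c['image'][130:260,180:310]
cv2.imwrite('pics/zs8.png',cv2.convertScaleAbs(cv2.resize(im,None,fx=4.6,fy=4.6,interpolation=cv2.INTER_CUBIC),alpha=1.5))
E
```

```text
t 13.9 ee [0.6025 0.0947 0.2662] F [-2.31 -2.94 -0.34] lat 0.3 w 0.0296
grip [232.  284.9] foot [184.3 116.5] lid 0.378
(184.3, 117) th 0.381 [-0.06 -0.03 -0.03]
(184.3, 116.6) th 0.379 [-0.01 -0.03 -0.01]
(184.3, 116.2) th 0.377 [ 0.04 -0.03  0.02]
J foot/grip [[-2.95, -1.57], [1.12, 1.45]] gripforce per foot N=1: [1.12 1.45] turnerr [-0.04  0.16  0.08]
```

View pics/zs8.png

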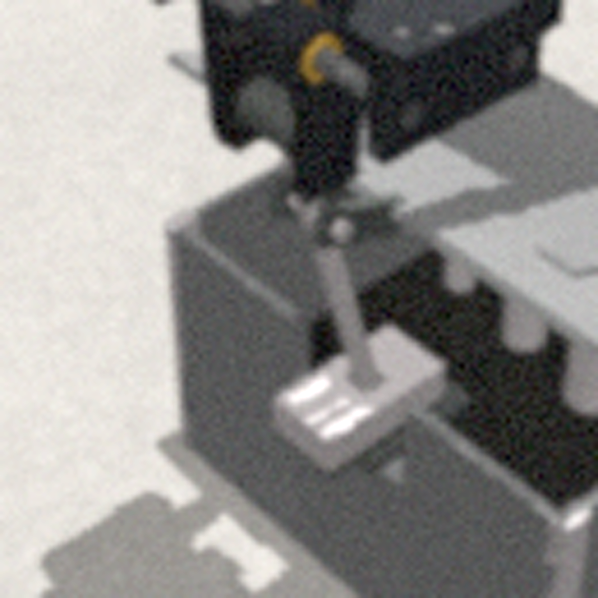

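Foot fully down, at the floor and against the inner wall. The rod takes the load: tool Fz about 0, strip load about 6–7 N. Opening the fingers in place.

Call:
drive_tool --moves '[[[0,0,0],[0,0,0],3.2],[[0,0,0],[0,0,0],3.4],[[0,0,0],[0,0,0],4],[[0,0,0],[0,0,0],5],[[0,0,0],[0,0,0],6.5],[[0,0,0],[0,0,0],7.5],[[0,0,0],[0,0,0],7.5],[[0,0,0],[0,0,0],7.5],[[0,0,0],[0,0,0],7.5]]'

```text
clock: 14.85
ee_pos: [0.6025, 0.0947, 0.2661]
eef_rot: [-0.015, 0.706, 0.014, 0.708]
contact_force: [-0.6, -0.5, 0.0]
gripper_width: 0.0752
```

```bash
python3 - <<'E'
from plan import *
now()
snap('wrist','wrist9.png')
c=snap('scene','scene9.png');im=c['image'][130:260,180:310]
cv2.imwrite('pics/zs9.png',cv2.convertScaleAbs(cv2.resize(im,None,fx=4.6,fy=4.6,interpolation=cv2.INTER_CUBIC),alpha=1.5))
E
```

```text
t 14.85 ee [0.6025 0.0947 0.2661] F [-0.59 -0.46  0.02] lat 0.29 w 0.0752
grip [232.1 284.8] foot [184.3 116.5] lid 0.378
```

View pics/zs9.png

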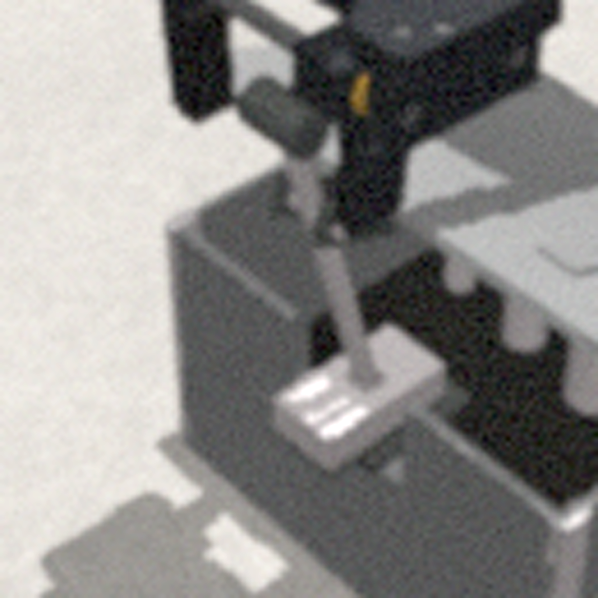

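View pics/wrist9.png

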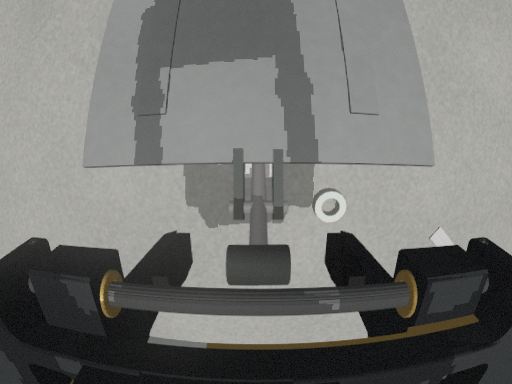

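The rod stands by itself and carries the lid. The barrel at wrist (258,265) is clear of both open fingers. I'll retreat straight up.

Call:
drive_tool --moves '[[[-1,0,0],[0,0,0],7.5],[[-3,0,0],[0,0,0],7.5],[[-6,0,0],[0,0,0],7.5],[[-10,0,0],[0,0,0],7.5],[[-13,0,0],[0,0,0],7.5],[[-13,0,0],[0,0,0],7.5],[[-13,0,0],[0,0,0],7.5],[[-13,0,0],[0,0,0],7.5],[[-13,0,0],[0,0,0],7.5],[[-13,0,0],[0,0,0],7.5]]'

```text
clock: 15.95
ee_pos: [0.6016, 0.0947, 0.3943]
eef_rot: [-0.015, 0.707, 0.014, 0.707]
contact_force: [0.3, 0.1, 0.3]
gripper_width: 0.0751
```

```bash
python3 - <<'E'
from plan import *
s=sensors.observe();print(s['ee_pos'],s['contact_force'],s['clock'],np.abs(s['qd']).max())
O=REF*[1,1,0]-EX*.235
z=lambda u,v:(180+(u+.5)/4.6-.5,130+(v+.5)/4.6-.5)
c=snap('scene','scene10.png');im=c['image'][110:260,180:330]
cv2.imwrite('pics/zs10.png',cv2.convertScaleAbs(cv2.resize(im,None,fx=4,fy=4,interpolation=cv2.INTER_CUBIC),alpha=1.5))
t=snap('top','top10.png')
for f in [(184,116.5),(183.3,116.5)]:
    G,th=grip_of_foot(*f);print('expected barrel px',((proj(c,O+EX*G[0]/1e3+EZ*G[1]/1e3)[0]+.5-[180,110])*4-.5).round(1),th)
E
```

```text
[0.60160359 0.09474651 0.39429209] [0.32270393 0.12821287 0.31305524] 15.95 0.009127429270526953
expected barrel px [242.4 181.1] 0.3776943170221697
expected barrel px [241.6 182.2] 0.3766439714180381
```

View pics/zs10.png

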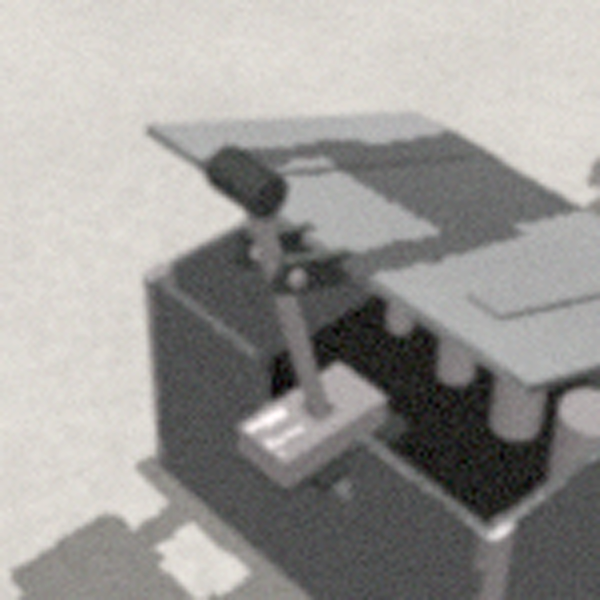

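View pics/top10.png

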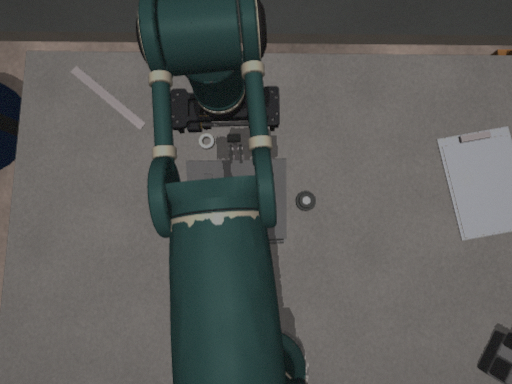

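Lid propped, barrel at zoom (247,181) against an expected (242,181). Spacer (206,141) and bearing (306,201) are unmoved in the top view, and the arm is clear. Handing in.

```bash
python3 - <<'E'
from h import *
s=sensors.observe();print(s['contact_force'],s['clock']);print(robot.close_job())
E
```

```text
[-0.20124247  0.14334307 -0.50698304] 16.05
the job is handed in; nothing more can be done
None
```

The lid is open and propped: the rod stands in the holding hole and carries the lid by itself. I handed the job in at 16.05 s with the arm about 13 cm above the barrel and touching nothing.

- **How it went:** I held the barrel by its flat ends and lifted the lid with the foot swung outwards. The foot touched the strip at about 3 N, and I slid it inwards until the pressure dropped at the hole. The hole was about 10 mm outwards of the nominal point, at x ≈ 188 mm, by camera and by feel. I lowered the foot about 12 mm to the floor and let go once the wrist's vertical force was near zero. I estimate 6–7 N was the most force between the rod and the strip, worked out from the wrist forces.
- **Last checks:** After I let go, the rod and lid stayed still in the pictures. The lid is at about 0.38 rad, from the arm's pose at release. The barrel was within about 5 px (4x zoom) of where I predicted it.
- **Other parts:** The spacer and bearing had not moved in the top view. The arm hid the clip in that last top picture, so I did not recheck it, but the arm never worked near it after the first pass.
- **Disagreements:** The scene camera read 3–5 mm off along y compared with the arm. The lateral grip force was 2–6 N while I held the barrel, and it went away when I let go.

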